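# Dock and lock the feeder cassette

## Robot

A 6-joint arm with a two-finger parallel gripper is mounted at the origin on the work surface. World frame = base frame: x ahead of the robot, y to its left, z up, the work surface at z = 0. Lengths are in m, angles in degrees, forces in N, time in s.
With the tool pointing down it reaches from about 0.3 to 0.75 m from the base axis. Payload 8.5 kg.
Tool frame: the origin (TCP) lies on the centre line of the jaws, within the pads' length; the fingertips stand 17 mm ahead of it and the grasp point (between the pads) lies 2 mm behind it; z points along the fingers, y is the line along which they close (so a half turn about z gives the same grasp; the last joint's range is limited). The gripper opens to 85 mm and grips with 20 to 120 N. Pads are 22 mm wide; open, the fingers measure 114 mm over their backs; the gripper's body (76 mm by 85 mm) begins 54 mm behind the grasp point. The pads swing forward as they close: fully open they stand 13 mm farther back than shut.
Start: joints at [58.94, 21.807, 74.336, -0, 83.858, -12.336], TCP at [0.177, 0.521, 0.248] pointing down, gripper open.
Joint ranges: [-178.18, 178.18], [-50.72, 133.34], [12.68, 142.11], [-81.47, 261.47], [9.98, 163.14], [-165.26, 165.26]. Speed limits (degrees/s): [136.94, 136.94, 180, 180, 180, 180].

## Interface

Orientations are given as a 3x3 rotation matrix whose columns are the frame's x, y, z axes.
In Python, from rig import env gives the robot as it stands.
- The arm moves only by the shell command python3 -m handwheel 'ROWS' [OPENING] [FORCE]. ROWS is JSON, a list that holds one entry, the list of rows, each a list of 4 numbers: the shift along the tool's x, y, z in m, then the turn about the tool's z in rad. In form: [[[x, y, z, roll], ...]]. A call has 1 to 5 rows; each row shifts and turns the commanded pose from where the row before left it, along the tool's axes as they then stand; what a row does not reach is not made up. A row lasts 1/12 s, in which the tool goes at most 41.7 mm and 7.16 degrees, less where a joint would pass 70% of its speed; a pose out of reach is approached as far as the arm can. A call is refused whole if a number of a shift passes 0.0417 or a number of a turn 0.125, either way. A call with a gripper value outside its range is refused whole. OPENING is the opening in per cent of the stroke, from 0 (shut) to 100 (fully open), set as the call begins (- or left out, the last holds). The fingers move at their own pace and stop on an object; FORCE is the grip in N (left out, the last holds). Time passes only in rows, so rows that do not move let the fingers close. It gives the time, the measured TCP pose, the force and the opening at its end, in the units of the state.
- env.observe(): the state, without advancing time (a new reading comes with each control period).
- env.get_image(name): name is "side" or "top"; returns (picture, depth): 384x512x3 uint8, red, green, blue; 384x512 float32, m along the optical axis (not along the pixel's ray), 0 where there is no reading.
- env.camera_params(name): a dict with "K" (3x3 intrinsics, pixels), "D" ([k1, k2, p1, p2, k3] as OpenCV has them; the pictures are not rectified), "rvec" (rotation vector, rad) and "tvec" (3), from world to camera coordinates, as OpenCV has them. Camera axes: x right, y down, z forward; pixel columns grow to the right and rows downward; lengths in m; the calibration is good to about 2 mm. A picture is of the moment at which its call begins. camera_params takes no time and is no camera call.
- env.close_job(): hands the job in, once; it reports no verdict.
The state is a dict: "time_s": time; "q": joint angles; "qvel": joint speeds; "joint_efforts": joint torques, N m; "position": TCP position; "tool_rot": TCP orientation; "ft_force": force on the tool from outside, world axes, zero at the start; "wrist_torque": the same for the moment, N m; "grip_width": finger opening in m.
Only numpy, scipy, OpenCV 4.12 (cv2) and the standard library are available. Lean on these libraries where they do the work, as an engineer would, in place of code of your own. Each camera call takes 0.05 s, during which the arm holds its last target. There are 200 camera calls.

## Task

Slide the flat grey cassette lying on the desk into the bay of the letter feeder, between the two side rails and fully home against the stop. Then push the feeder's thumb wedge in behind the cassette until it jams tight, so that the cassette is locked. Leave the other things on the desk where they are.

Things in the scene. Friction and masses are not known exactly. Their poses are not given: they have to be found in the camera images.
- feeder: Letter feeder fixed to the desk: white housing, 200 x 200 x 85 mm, with a low bay at desk level before it. Origin on the desk under the middle of the bay's stop face; +x is the way the cassette slides in (roughly the robot's left), so the bay lies at x < 0 and the housing at x > 0; z up. On its -y side, y = -62 to -154 mm, a 4 mm thick aluminium deck carries the thumb wedge.
- bay_stop (a point): Middle of the bay's stop face, 7 mm up; axes as the feeder's. Two aluminium rails 24 mm high run from here to x = -105 mm, inner faces at y = +-51.5 mm, each with a lip over the bay, 7.5 mm wide, underside 17 mm above the desk. The bay is open above between the lips; its floor is the bare desk.
- bay_mouth (a point): Middle of the bay's mouth, at the tips of the flared rail ends, 7 mm up, at (-130, 0, 7) mm in the feeder's frame; axes as the feeder's. The flares are 58 mm from the middle here and narrow to 51.5 mm at x = -105 mm.
- cassette: Loose flat grey slab, 140 (x) x 100 (y) x 14 (z) mm, about 0.3 kg, flat on the desk before the mouth; too wide to grasp, push it by its edges (it slides at about 1 to 4 N). Origin at the centre of its underside; +x to its nose, which goes in first (it starts within 25 degrees of the feeder's +x); four dark ribs mark the tail. Fully home its origin is at x = -70 mm in the feeder's frame.
- cassette_nose (a point): Middle of the nose face of the cassette, 7 mm up.
- cassette_tail (a point): Middle of the tail face of the cassette, 7 mm up; when home the tail stands 35 mm out of the rails.
- wedge (a joint): Travel of the thumb wedge in m, 0 parked to 0.075, growing as it slides along the feeder's +y behind the seated cassette's tail; 3 N of friction, stays where left. With the cassette home its ramp meets the tail corner at about 0.050 and jams within some mm; 8 to 15 N on the stud jams it well. It also presses home a cassette up to 6 mm short. Slid in early it blocks the bay.
- wedge_stud (a point): Middle of the outer (feeder -y) face of the wedge's upright stud, 30 mm above the desk, at (-150, -143 + travel, 30) mm in the feeder's frame. Stud 20 (feeder x) x 10 (y) mm, top 40 mm above the desk, outer face flush with the end of the wedge: push it here along feeder +y. The wedge is dark steel, 75 mm long, 12 mm high, with a 1 in 5 ramp.
- stamp: Bystander: small rubber stamp with a turned wooden handle, 64 mm tall. Origin at the centre of its underside.
- stapler: Bystander: black stapler, 130 mm long, 40 mm tall. Origin at the centre of its underside.
- pen_mug: Bystander: white mug, 80 mm across, 95 mm tall. Origin at the centre of its underside.
Mind the look-alikes: they are no part of the job. Of the things that look like the cassette, take the one that is nearest to the robot's base at the start.

How it is judged (in metres and radians):
On the way, in this order (a step that is already met when the one before it is completed fails the run):
1. the cassette is in the bay, square and within 6 mm of the stop (x of cassette_nose in the frame of feeder above -0.006 m and y of cassette_nose in the frame of feeder between -0.005 and 0.005 m and z of cassette_nose in the frame of feeder below 0.012 m and angle between the x axis of cassette and the x axis of feeder, either way round below 0.04 rad), for 0.2 s.
2. the wedge is jammed behind the fully seated cassette (x of cassette_nose in the frame of feeder above -0.003 m and angle between the x axis of cassette and the x axis of feeder, either way round below 0.04 rad and value of joint wedge above 0.042 m and contact force between wedge and cassette above 1 N), for 0.2 s.
At the end, for the whole second after the job is handed in: The cassette lies flat in the bay, its nose within 3 mm of the stop and 5 mm of the bay's middle and square to within 0.04 rad, at rest; the wedge stands beyond 0.042 m and presses on the cassette with more than 1 N by itself (all of step 2 and y of cassette_nose in the frame of feeder between -0.005 and 0.005 m and z of cassette_nose in the frame of feeder below 0.012 m and linear speed of cassette below 0.01 m/s); the robot touches nothing.
It fails at once if another thing on the desk (stamp, stapler or mug) is shifted more than 30 mm (distance of any of stamp, stapler, pen_mug from where it was at the start of the episode above 0.03 m).
It also fails if it takes over 72 s, if anything falls off the work surface, if the arm or the gripper's body presses on something with over 40 N, if the wrist force passes 120 N, or if a joint passes its speed limit or range.

## Working session

There is one attempt and no reset: what is moved stays moved. The work goes in short steps, Python scripts to look and compute and a shell command to move; the robot and the scene stay as the last step left them, time stands still between calls to the robot, and variables do not carry over. Pictures are saved under pics/ and viewed, on a budget of 10 in all, crops included, one or two more only if the job needs it, and the job is handed in when it is done.

```bash
ls; mkdir -p pics; python3 - <<'E'
from rig import env
import cv2,numpy as np
for n in("top","side"):
    im,d=env.get_image(n); cv2.imwrite(f"pics/{n}0.png",im[:,:,::-1]); np.savez(f"{n}0.npz",im=im,d=d)
    print(n,env.camera_params(n))
s=env.observe();print(s)
E
```

```text
pics
top {'K': array([[417.46798751,   0.        , 254.50067666],
       [  0.        , 417.46798751, 185.08641272],
       [  0.        ,   0.        ,   1.        ]]), 'D': array([-0.12176212,  0.        ,  0.        ,  0.        ,  0.        ]), 'rvec': array([ 2.17003455, -2.19600752,  0.08922412]), 'tvec': array([-0.19186603,  0.5744695 ,  1.34863643])}
side {'K': array([[352.5737676 ,   0.        , 257.72531666],
       [  0.        , 352.5737676 , 190.30489638],
       [  0.        ,   0.        ,   1.        ]]), 'D': array([0.02738402, 0.        , 0.        , 0.        , 0.        ]), 'rvec': array([ 0.17086567, -2.76264166,  1.38893591]), 'tvec': array([0.57417084, 0.19683081, 0.91290213])}
{'time_s': 0.1, 'q': array([ 5.89417500e+01,  2.18375142e+01,  7.43778570e+01,  8.15868063e-04,
        8.38574822e+01, -1.23364534e+01]), 'qvel': array([-0.14170453,  0.00657442, -0.15501271,  0.06322364,  0.00699829,
       -0.03785247]), 'joint_efforts': array([ 4.02330523e-03, -4.49217939e+01, -2.31658888e+01, -1.94737067e-04,
        3.61941624e-03, -6.61461755e-06]), 'position': array([0.17642032, 0.52069755, 0.24778493]), 'tool_rot': array([[-9.47087654e-01,  3.20974345e-01, -6.68122030e-04],
       [ 3.20974913e-01,  9.47087079e-01, -1.08194297e-03],
       [ 2.85493805e-04, -1.23914524e-03, -9.99999192e-01]]), 'ft_force': array([-0.19594797,  0.4202329 , -0.80490476]), 'wrist_torque': array([0.00879312, 0.0167546 , 0.00933033]), 'grip_width': 0.08510183505453585}
```

View pics/top0.png

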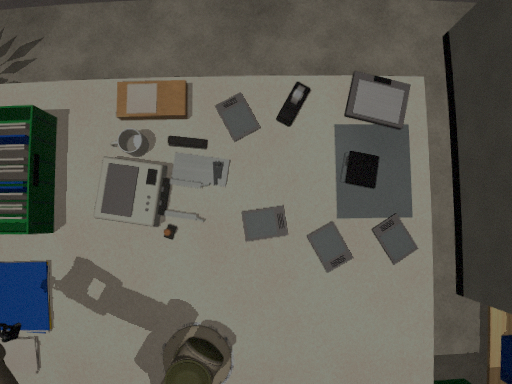

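View pics/side0.png

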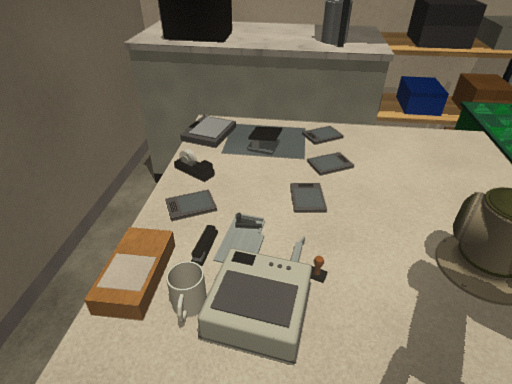

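Top view: feeder housing at (130,190), rails at (188,184) and (183,214), wedge deck at (205,168), mug (132,142), stapler (188,142), stamp (170,231). Possible cassettes: (265,223), (330,246), (395,238), (238,117), and a small dark slab at (358,170).

```bash
cat > h.py <<'E'
import numpy as np,cv2
from rig import env
def cam(n):
    p=env.camera_params(n);R=cv2.Rodrigues(p["rvec"])[0];return p["K"],p["D"],R,np.array(p["tvec"]).ravel()
def ray(n,uv,z):
    K,D,R,t=cam(n);uv=np.asarray(uv,float).reshape(-1,1,2)
    r=cv2.undistortPoints(uv,K,D).reshape(-1,2);r=np.c_[r,np.ones(len(r))]@R;c=-R.T@t
    return c+r*((z-c[2])/r[:,2])[:,None]
def proj(n,P):
    K,D,R,t=cam(n);return cv2.projectPoints(np.asarray(P,float).reshape(-1,3),cv2.Rodrigues(R)[0],t,K,D)[0].reshape(-1,2)
E
python3 - <<'E'
from h import *
f=np.load("top0.npz");im=f["im"]
hsv=cv2.cvtColor(im,cv2.COLOR_RGB2HSV);g=im.mean(2)
for u,v in[(265,223),(330,246),(395,238),(238,117),(260,225),(300,200),(190,165),(190,198),(190,184),(140,165)]:print((u,v),im[v,u],ray("top",(u,v),0.014)[0].round(3))
m=(g<115).astype(np.uint8)
cs,_=cv2.findContours(m,cv2.RETR_EXTERNAL,cv2.CHAIN_APPROX_NONE)
for c in cs:
    if 700<cv2.contourArea(c)<2200:
        r=cv2.minAreaRect(c);b=ray("top",cv2.boxPoints(r),.012)[:,:2]
        ctr=b.mean(0);print(np.round(r[0]),ctr.round(3),"dist",np.hypot(*ctr).round(3),[np.round(np.linalg.norm(b[i]-b[i-1]),3) for i in(1,2)],(b).round(3).tolist())
c=cv2.resize(im[120:280,140:360,::-1],None,fx=3.6,fy=3.6,interpolation=cv2.INTER_CUBIC);cv2.imwrite("pics/c1.png",c)
E
```

```text
(265, 223) [78 83 80] [ 0.447 -0.232  0.014]
(330, 246) [76 80 80] [ 0.369 -0.445  0.014]
(395, 238) [73 77 74] [ 0.391 -0.665  0.014]
(238, 117) [79 82 80] [ 0.803 -0.146  0.014]
(260, 225) [81 84 82] [ 0.441 -0.215  0.014]
(300, 200) [135 131 118] [ 0.522 -0.348  0.014]
(190, 165) [117 117 113] [0.642 0.015 0.014]
(190, 198) [134 133 122] [0.533 0.015 0.014]
(190, 184) [119 120 115] [0.579 0.015 0.014]
(140, 165) [134 132 121] [0.645 0.184 0.014]
[330. 246.] [ 0.368 -0.444] dist 0.576 [np.float64(0.106), np.float64(0.145)] [[0.406, -0.363], [0.456, -0.456], [0.328, -0.525], [0.28, -0.431]]
[264. 223.] [ 0.448 -0.23 ] dist 0.503 [np.float64(0.144), np.float64(0.106)] [[0.49, -0.151], [0.51, -0.294], [0.405, -0.308], [0.385, -0.166]]
[119. 189.] [0.564 0.254] dist 0.619 [np.float64(0.172), np.float64(0.111)] [[0.487, 0.321], [0.658, 0.298], [0.64, 0.188], [0.471, 0.211]]
[153. 193.] [0.55  0.142] dist 0.568 [np.float64(0.221), np.float64(0.376)] [[0.469, 0.341], [0.688, 0.313], [0.63, -0.059], [0.415, -0.028]]
[136. 142.] [0.722 0.198] dist 0.749 [np.float64(0.128), np.float64(0.092)] [[0.77, 0.263], [0.767, 0.135], [0.675, 0.134], [0.677, 0.261]]
[237. 117.] [ 0.806 -0.144] dist 0.818 [np.float64(0.106), np.float64(0.146)] [[0.846, -0.064], [0.895, -0.157], [0.765, -0.223], [0.717, -0.131]]
[293. 104.] [ 0.848 -0.333] dist 0.911 [np.float64(0.16), np.float64(0.062)] [[0.793, -0.268], [0.933, -0.346], [0.902, -0.399], [0.763, -0.321]]
```

View pics/c1.png

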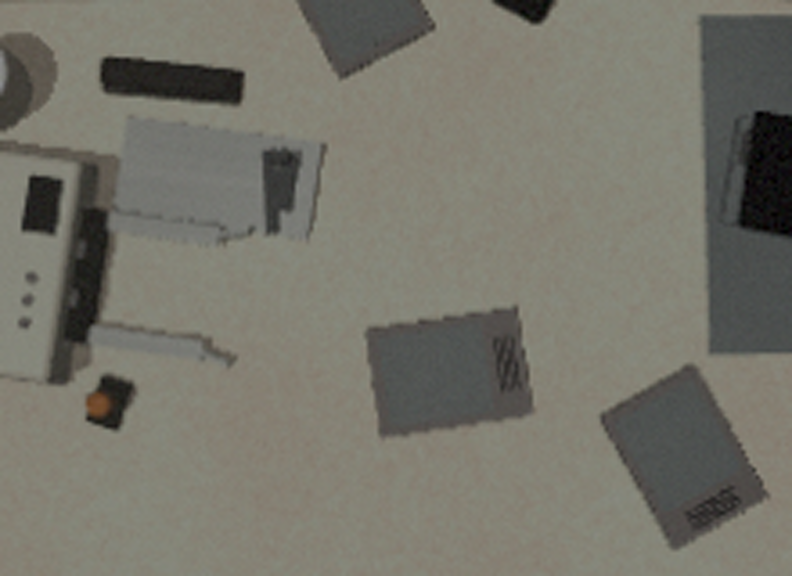

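Target is the slab at (265,223), ribs on its right (tail): nearest at 0.50 m and about 16° off the feeder heading. Now the feeder pose.

```bash
python3 - <<'E'
from h import *
f=np.load("top0.npz");im,d=f["im"],f["d"]
K,D,R,t=cam("top")
v,u=np.mgrid[0:384,0:512];xy=cv2.undistortPoints(np.c_[u.ravel(),v.ravel()].astype(float).reshape(-1,1,2),K,D).reshape(-1,2)
P=(np.c_[xy,np.ones(len(xy))]*d.reshape(-1,1)-t)@R
P=P.reshape(384,512,3);Z=P[...,2];roi=(u>90)&(u<240)&(v>150)&(v<235)&(d>0)
print("desk z",np.median(Z[190:260,290:300]),Z[190:260,290:300].std())
def rect(lo,hi,nm,extra=True):
    m=(roi&(Z>lo)&(Z<hi)&extra).astype(np.uint8)
    cs,_=cv2.findContours(m,cv2.RETR_EXTERNAL,cv2.CHAIN_APPROX_NONE)
    for c in cs:
        if cv2.contourArea(c)>15:
            q=P[c[:,0,1],c[:,0,0],:2].astype(np.float32);r=cv2.minAreaRect(q);print(nm,len(c),"zmed",np.median(Z[c[:,0,1],c[:,0,0]]).round(4),"ctr",np.round(r[0],4),"size",np.round(r[1],4),"ang",round(r[2],2),cv2.boxPoints(r).round(3).tolist())
rect(.07,.1,"housing");rect(.016,.032,"rail",u>165);rect(.002,.009,"deck",u>165);rect(.03,.06,"stud",u>165)
rect(.008,.016,"wedge",u>165)
E
```

```text
desk z 0.0006063094591295243 0.14771517707080464
housing 237 zmed 0.0808 ctr [0.5543 0.204 ] size [0.2011 0.2   ] ang 81.1 [[0.4399999976158142, 0.11999999731779099], [0.6380000114440918, 0.08900000154972076], [0.6690000295639038, 0.2879999876022339], [0.47099998593330383, 0.3190000057220459]]
housing 26 zmed 0.0932 ctr [0.678  0.1947] size [0.0053 0.0361] ang 4.02 [[0.6740000247955322, 0.21299999952316284], [0.6769999861717224, 0.17599999904632568], [0.6819999814033508, 0.1770000010728836], [0.6790000200271606, 0.21299999952316284]]
rail 81 zmed 0.0244 ctr [0.4764 0.032 ] size [0.1265 0.0191] ang 79.98 [[0.4560000002384186, -0.028999999165534973], [0.4749999940395355, -0.03200000151991844], [0.4970000088214874, 0.09300000220537186], [0.4779999852180481, 0.09600000083446503]]
rail 138 zmed 0.0252 ctr [0.5497 0.0237] size [0.1391 0.0954] ang 88.88 [[0.5009999871253967, -0.04500000178813934], [0.5960000157356262, -0.04699999839067459], [0.5989999771118164, 0.09200000017881393], [0.503000020980835, 0.09399999678134918]]
rail 82 zmed 0.0184 ctr [ 0.6196 -0.0737] size [0.0301 0.0525] ang 
[... 726 characters left out ...]
ize [0.0613 0.0691] ang 65.05 [[0.5509999990463257, -0.12099999934434891], [0.6140000224113464, -0.15000000596046448], [0.6399999856948853, -0.0949999988079071], [0.5770000219345093, -0.06599999964237213]]
deck 361 zmed 0.0043 ctr [ 0.6293 -0.0075] size [0.185  0.1386] ang 74.55 [[0.5379999876022339, -0.07800000160932541], [0.6710000038146973, -0.11500000208616257], [0.7210000157356262, 0.06300000101327896], [0.5870000123977661, 0.10000000149011612]]
wedge 30 zmed 0.0122 ctr [0.4307 0.0774] size [0.0236 0.0328] ang 87.32 [[0.414000004529953, 0.06599999964237213], [0.44699999690055847, 0.06499999761581421], [0.4480000138282776, 0.08799999952316284], [0.41499999165534973, 0.09000000357627869]]
```

```bash
cat >> h.py <<'E'
A=np.radians(81.1);ex=np.array([np.cos(A),np.sin(A),0]);ey=np.array([-np.sin(A),np.cos(A),0]);O=np.array([.5388,.1052,0])
def w2f(p):
    q=np.atleast_2d(p)-O;return np.c_[q@ex,q@ey,q[:,2]]
def f2w(p):
    p=np.atleast_2d(p);return O+p[:,:1]*ex+p[:,1:2]*ey+p[:,2:]*[0,0,1]
E
python3 - <<'E'
from h import *
T=lambda u,v:(140+u/3.6-.5+.14,120+v/3.6-.36)
for nm,u,v,z in[("flare tip +y",236,360,.024),("rail+ start",92,330,.024),("flare tip -y",254,230,.024),("rail- start",108,215,.024),("bend+",205,345,.024),("bend-",222,237,.024),("stud",288,157,.04),("deck c1",325,145,.004),("deck c2",306,240,.004),("deck c3",130,117,.004),("stop bottom-ish",80,340,.03),("stop top",95,210,.03),("wedge tip",272,233,.012),("wedge outer l",263,150,.012)]:
    print(nm,(w2f(ray("top",T(u,v),z))*1000).round(1))
s=np.load("side0.npz")["im"]
cv2.imwrite("pics/s1.png",cv2.resize(s[190:350,170:350,::-1],None,fx=3.6,fy=3.6,interpolation=cv2.INTER_CUBIC))
E
```

```text
flare tip +y [[-151.8   55.3   24. ]]
rail+ start [[-17.1  47.6  24. ]]
flare tip -y [[-150.2  -64.1   24. ]]
rail- start [[-15.2 -58.6  24. ]]
bend+ [[-121.8   46.    24. ]]
bend- [[-122.2  -53.6   24. ]]
stud [[-172.5 -133.    40. ]]
deck c1 [[-201.4 -153.3    4. ]]
deck c2 [[-197.1  -63.2    4. ]]
deck c3 [[ -16.6 -153.6    4. ]]
stop bottom-ish [[-8.9 58.1 30. ]]
stop top [[ -3.8 -61.   30. ]]
wedge tip [[-165.7  -64.5   12. ]]
wedge outer l [[-145.8 -139.5   12. ]]
```

View pics/s1.png

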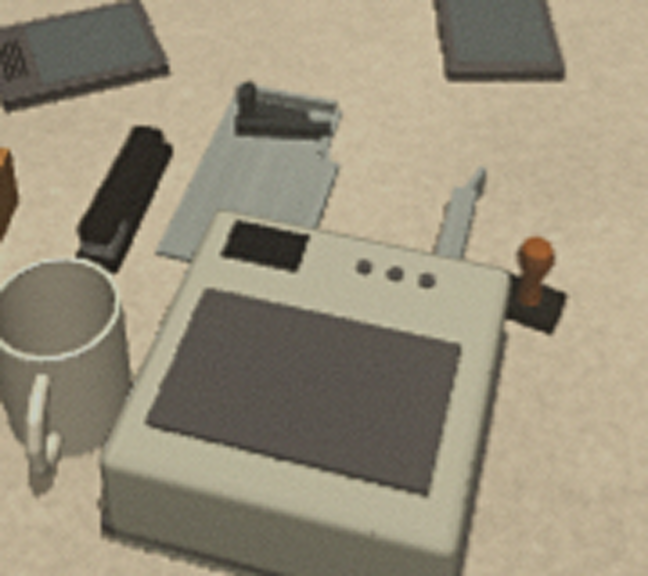

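Crop: cassette, deck with parked wedge and the stud at (245,100) in the crop. The bay features put the feeder origin about 18 mm ahead of the housing front. Plan: (1) with open fingers aligned to feeder x, push the cassette's near long side along -y, which squares and centres it. (2) Push the tail with two fingers. (3) Push the stud.

```bash
sed -i 's/O=np.array(\[.5388,.1052,0\])/O=np.array([.5375,.0872,0])/' h.py
cat >> h.py <<'E'
def st():
    s=env.observe();p=w2f(s["position"])[0]*1000;y=s["tool_rot"][:,1]
    print("t",round(s["time_s"],2),"TCP feeder mm",p.round(1),"tool-y ang rel feeder x",round(np.degrees(np.arctan2(y@ey,y@ex)),2),"F feeder",np.round([s["ft_force"]@ex,s["ft_force"]@ey,s["ft_force"][2]],1),"w",round(s["grip_width"],4))
E
python3 -m handwheel '[[[0,0,0,-0.0855],[0,0,0,-0.0855],[-0.0248,-0.0273,0,0],[-0.0248,-0.0273,0,0],[-0.0248,-0.0273,0,0]]]'
python3 -c "from h import *;st()"
```

```text
time_s: 0.52
position: [0.2374, 0.4273, 0.2478]
tool_rot: [[-0.988, 0.154, -0.001], [0.154, 0.988, -0.001], [0.0, -0.001, -1.0]]
ft_force: [0.4, -0.1, 0.1]
grip_width: 0.0854
t 0.52 TCP feeder mm [289.5 349.1 247.8] tool-y ang rel feeder x 0.06 F feeder [-0.  -0.4  0.1] w 0.0854
```

```bash
python3 -m handwheel '[[[-0.0248,-0.0273,0,0],[-0.0248,-0.0273,0,0],[-0.0248,-0.0273,0,0],[-0.0248,-0.0273,0,0],[-0.0248,-0.0273,0,0]]]' >/dev/null
python3 -m handwheel '[[[-0.0248,-0.0273,0,0],[-0.0248,-0.0273,0,0],[-0.0248,-0.0273,0,0],[-0.0248,-0.0273,0,0],[0,-0.037,0,0]]]' >/dev/null
python3 -m handwheel '[[[0,-0.037,0,0],[0,-0.037,0,0],[0,-0.037,0,0],[0,-0.037,0,0],[0,-0.037,0,0]]]' >/dev/null
python3 -m handwheel '[[[0,-0.037,0,0],[0,-0.037,0,0],[0,-0.037,0,0],[0,-0.037,0,0],[0,0,0,0]]]' 
python3 -c "from h import *;st()"
```

```text
time_s: 2.18
position: [0.3615, -0.2196, 0.248]
tool_rot: [[-0.987, 0.16, -0.0], [0.16, 0.987, -0.001], [0.0, -0.001, -1.0]]
ft_force: [0.4, 1.1, 0.3]
grip_width: 0.0855
t 2.18 TCP feeder mm [-330.4  126.4  248. ] tool-y ang rel feeder x -0.33 F feeder [ 1.1 -0.2  0.3] w 0.0855
```

```bash
python3 -m handwheel '[[[0.016,0.003,0.035,0],[0.004,0,0.04,0],[0,0,0.04,0],[0,0,0.04,0],[0,0,0.035,0]]]' >/dev/null
python3 -m handwheel '[[[0,0,0.02,0],[0,0,0.006,0],[0,0,0.006,0],[0,0,0,0]]]'
python3 - <<'E'
from h import *
st()
im,d=env.get_image("side");cv2.imwrite("pics/s2.png",cv2.resize(im[110:290,240:420,::-1],None,fx=3.3,fy=3.3,interpolation=cv2.INTER_CUBIC))
E
```

```text
time_s: 2.93
position: [0.3432, -0.2084, 0.0263]
tool_rot: [[-0.988, 0.155, -0.0], [0.155, 0.988, 0.0], [0.0, 0.0, -1.0]]
ft_force: [-0.3, 0.1, -0.0]
grip_width: 0.0854
t 2.93 TCP feeder mm [-322.2  146.2   26.3] tool-y ang rel feeder x -0.02 F feeder [ 0.1  0.3 -0. ] w 0.0854
```

View pics/s2.png

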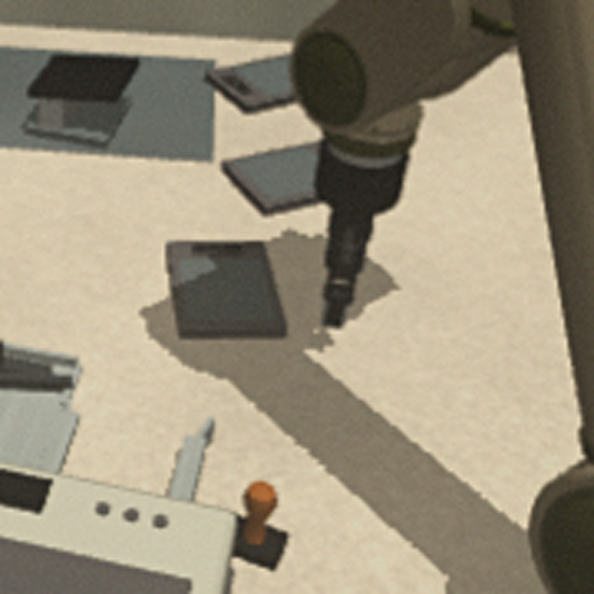

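The fingers hang beside the near long edge of the cassette (tip at crop (335,325)), still above the desk. Guarded descent next.

```bash
python3 -m handwheel '[[[0,0,0.005,0],[0,0,0,0]]]' | grep -E "pos|force"
python3 -m handwheel '[[[0,0,0.004,0],[0,0,0,0]]]' | grep -E "pos|force"
python3 -m handwheel '[[[0,0,0.003,0],[0,0,0,0]]]' | grep -E "pos|force"
python3 -m handwheel '[[[0,0,0.003,0],[0,0,0,0]]]' | grep -E "pos|force"
```

```text
position: [0.3433, -0.2086, 0.0217]
ft_force: [0.1, -0.5, -0.0]
position: [0.343, -0.2084, 0.0173]
ft_force: [0.4, 0.3, 0.2]
position: [0.343, -0.2083, 0.0141]
ft_force: [-0.5, 0.4, -0.3]
position: [0.3429, -0.2083, 0.011]
ft_force: [-0.5, -0.1, -0.8]
```

```bash
python3 -m handwheel '[[[-0.01,-0.002,0.003,0],[-0.012,-0.002,0,0],[-0.012,0,0,0],[-0.008,0,0,0],[-0.008,0,0,0]]]' | grep -E "pos|force"
python3 -m handwheel '[[[-0.008,0,0,0],[-0.008,0,0,0],[-0.006,0,0,0],[-0.005,0,0,0],[0,0,0,0]]]' | grep -E "pos|force"
python3 - <<'E'
from h import *
st()
im,d=env.get_image("top");cv2.imwrite("pics/t3.png",cv2.resize(im[150:290,180:360,::-1],None,fx=4,fy=4,interpolation=cv2.INTER_CUBIC))
E
```

```text
position: [0.3925, -0.22, 0.0081]
ft_force: [-1.9, 1.7, 0.5]
position: [0.4194, -0.2246, 0.0084]
ft_force: [-0.0, 0.5, -0.3]
t 4.48 TCP feeder mm [-326.4   68.4    8.4] tool-y ang rel feeder x -0.01 F feeder [ 0.5  0.1 -0.3] w 0.0855
```

View pics/t3.png

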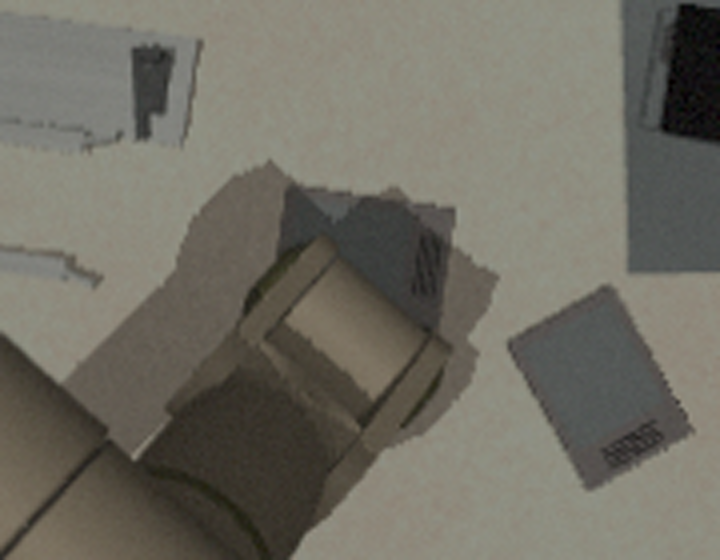

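The cassette is now squared: its far edge runs from (287,187) to (457,210) in the crop. I check its feeder y.

```bash
python3 - <<'E'
from h import *
c=np.array([(287,187),(457,210),(435,335)])/4+[180,150]-.4
print((w2f(ray("top",c,.014))*1000).round(1))
# rails/wedge in the same picture: tip of +y flare inner corner, -y flare, stud, and deck corners
c=np.array([(103,282),(70,256),(130,120),(203,38),(183,147)])/4+[180,150]-.4
print((w2f(ray("top",c,.024))*1000).round(1));print((w2f(ray("top",c,.004))*1000).round(1))
E
```

```text
[[-272.   -40.8   14. ]
 [-413.6  -42.    14. ]
 [-409.8   62.4   14. ]]
[[-134.5   58.2   24. ]
 [-104.5   41.2   24. ]
 [-136.5  -76.3   24. ]
 [-185.9 -152.1   24. ]
 [-183.   -60.6   24. ]]
[[-132.3   58.6    4. ]
 [-101.8   41.3    4. ]
 [-134.3  -77.9    4. ]
 [-184.4 -154.8    4. ]
 [-181.4  -61.9    4. ]]
```

```bash
python3 -m handwheel '[[[-0.005,0,0,0],[-0.005,0,0,0],[0,0,0,0],[0.02,0,0,0],[0,0,-0.04,0]]]' | grep -E "pos|force"
python3 -m handwheel '[[[0,0,-0.03,0],[-0.025,-0.03,0,0.125],[0,0,0,0]]]' 60 | grep -E "pos|force"
python3 - <<'E'
from h import *
st();print(env.observe()["q"].round(1))
E
```

```text
position: [0.4046, -0.2201, 0.0438]
ft_force: [-0.9, -0.2, 0.1]
position: [0.432, -0.2613, 0.0809]
ft_force: [0.4, -0.6, -0.7]
t 5.2 TCP feeder mm [-360.6   50.3   80.9] tool-y ang rel feeder x -7.59 F feeder [-0.6 -0.5 -0.7] w 0.0521
[ -44.6   28.3   95.6   -0.    55.4 -118.1]
```

```bash
python3 -m handwheel '[[[-0.0201,-0.0249,0,0],[-0.0201,-0.0249,0,0],[-0.0201,-0.0249,0,0],[0,0,0,0.125],[0,0,0,0.125]]]' >/dev/null
python3 -m handwheel '[[[0,0,0,0.125],[0,0,0,0.125],[0,0,0,0.125],[0,0,0,0.125],[0,0,0,0.125]]]' >/dev/null
python3 -m handwheel '[[[0,0,0,0.125],[0,0,0,0.125],[0,0,0,0.125],[0,0,0,0.125],[0,0,0,0.063]]]' >/dev/null
python3 -m handwheel '[[[0,0,0,0]]]' >/dev/null
python3 - <<'E'
from h import *
st()
im,d=env.get_image("top");cv2.imwrite("pics/t4.png",cv2.resize(im[150:290,180:360,::-1],None,fx=4,fy=4,interpolation=cv2.INTER_CUBIC))
E
```

```text
t 6.53 TCP feeder mm [-437.9    3.9   78. ] tool-y ang rel feeder x -89.7 F feeder [ 0.4 -0.5 -1.4] w 0.0508
```

View pics/t4.png

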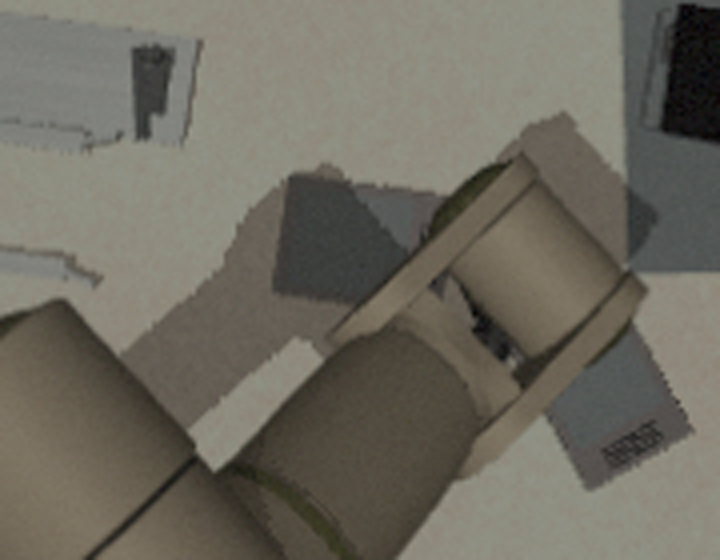

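Nose corners of the cassette show at crop (290,172) and (273,292); the look-alike's nearest corners are at (610,285) and (508,343).

```bash
python3 - <<'E'
from h import *
c=np.array([(290,172),(273,292),(610,285),(508,343)])/4+[180,150]-.4
print((w2f(ray("top",c,.014))*1000).round(1))
E
```

```text
[[-272.7  -53.4   14. ]
 [-273.    46.4   14. ]
 [-547.6    1.5   14. ]
 [-470.3   60.4   14. ]]
```

```bash
python3 -m handwheel '[[[0,0.007,0.02,0],[0,0,0.02,0],[0,0,0.008,0],[0,0,0.004,0],[0,0,0,0]]]' | grep -E "pos|force"
python3 -m handwheel '[[[0,0,0.003,0],[0,0,0,0]]]' | grep -E "pos|force"
python3 -m handwheel '[[[0,0,0.003,0],[0,0,0,0]]]' | grep -E "pos|force"
python3 -m handwheel '[[[0,0,0.002,0],[0,0,0,0]]]' | grep -E "pos|force"
python3 -m handwheel '[[[0,0,0.002,0],[0,0,0,0]]]' | grep -E "pos|force"
python3 -c "from h import *;st()"
```

```text
position: [0.4725, -0.3456, 0.0258]
ft_force: [-0.3, -0.5, -0.1]
position: [0.4729, -0.346, 0.0238]
ft_force: [-0.8, -0.8, -0.9]
position: [0.4728, -0.3458, 0.0204]
ft_force: [1.1, -0.3, 0.2]
position: [0.4727, -0.3457, 0.0182]
ft_force: [-0.4, 0.5, -0.6]
position: [0.4727, -0.3457, 0.0161]
ft_force: [-0.6, -0.2, -0.5]
t 7.67 TCP feeder mm [-437.7   -2.9   16.1] tool-y ang rel feeder x -89.58 F feeder [-0.3  0.5 -0.5] w 0.0511
```

```bash
python3 -m handwheel '[[[0.008,0,0,0.007],[0.008,0,0,0],[0.01,0,0,0],[0.012,0,0,0],[0.013,0,0,0]]]' | grep -E "pos|force"
python3 -m handwheel '[[[0.013,0,0,0],[0.013,0,0,0],[0.013,0,0,0],[0.013,0,0,0],[0.013,0,0,0]]]' | grep -E "pos|force"
python3 -m handwheel '[[[0.012,0,0,0],[0.01,0,0,0],[0,0,0,0]]]' | grep -E "pos|force"
python3 - <<'E'
from h import *
st()
im,d=env.get_image("top");cv2.imwrite("pics/t5.png",cv2.resize(im[150:290,160:340,::-1],None,fx=4,fy=4,interpolation=cv2.INTER_CUBIC))
E
```

```text
position: [0.4807, -0.294, 0.0163]
ft_force: [0.8, -1.9, -0.8]
position: [0.4908, -0.2297, 0.0164]
ft_force: [-0.3, -1.4, 0.2]
position: [0.4941, -0.2073, 0.0163]
ft_force: [-0.2, 0.4, -0.7]
t 8.75 TCP feeder mm [-297.6   -2.7   16.3] tool-y ang rel feeder x -89.89 F feeder [ 0.4  0.2 -0.7] w 0.0509
```

View pics/t5.png

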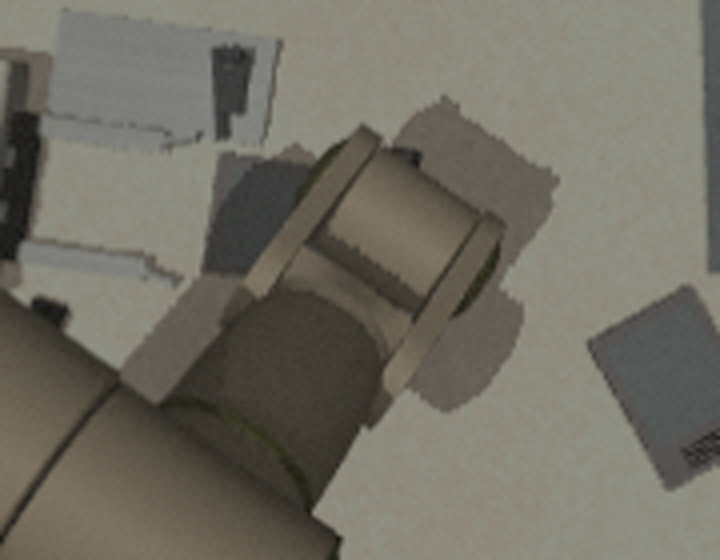

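Nose corners at crop (220,150) and (203,272), just before the flare tips at (205,136) and (182,284).

```bash
python3 - <<'E'
from h import *
c=np.array([(220,150),(203,272)])/4+[160,150]-.4
print((w2f(ray("top",c,.014))*1000).round(1))
c=np.array([(205,136),(182,284)])/4+[160,150]-.4
print((w2f(ray("top",c,.024))*1000).round(1))
E
```

```text
[[-147.3  -53.7   14. ]
 [-148.5   47.9   14. ]]
[[-134.4  -62.7   24. ]
 [-134.    59.9   24. ]]
```

```bash
python3 -m handwheel '[[[0.01,-0.001,0,0],[0.01,0,0,0],[0.01,0,0,0],[0.01,0,0,0],[0.01,0,0,0]]]' | grep -E "pos|force"
python3 -m handwheel '[[[0.01,0,0,0],[0.01,0,0,0],[0.01,0,0,0],[0.01,0,0,0],[0.01,0,0,0]]]' | grep -E "pos|force"
python3 -m handwheel '[[[0.01,0,0,0],[0.01,0,0,0],[0.005,0,0,0],[0,0,0,0]]]' | grep -E "pos|force"
python3 -c "from h import *;st()"
```

```text
position: [0.5009, -0.1589, 0.0164]
ft_force: [-1.3, -2.9, 1.6]
position: [0.5085, -0.1095, 0.0163]
ft_force: [-0.8, -3.3, 1.8]
position: [0.5124, -0.0843, 0.0162]
ft_force: [-0.1, 0.1, 0.1]
t 9.97 TCP feeder mm [-173.3   -1.7   16.2] tool-y ang rel feeder x -89.93 F feeder [0.1 0.1 0.1] w 0.0514
```

Forces are 2–3 N, so it slides freely. Small steps to the stop.

```bash
python3 -m handwheel '[[[0.005,0,0,0],[0.005,0,0,0],[0.003,0,0,0]]]' | grep -E "pos|force"
python3 -m handwheel '[[[0.002,0,0,0],[0.002,0,0,0]]]' | grep -E "pos|force"
python3 -m handwheel '[[[0.002,0,0,0],[0.001,0,0,0]]]' | grep -E "pos|force"
python3 -m handwheel '[[[0.002,0,0,0],[0.001,0,0,0]]]' | grep -E "pos|force"
python3 -c "from h import *;st()"
```

```text
position: [0.5143, -0.0725, 0.0162]
ft_force: [-0.3, -1.1, -0.6]
position: [0.5149, -0.0687, 0.0162]
ft_force: [-0.1, -1.0, -1.4]
position: [0.5154, -0.0658, 0.0162]
ft_force: [-0.4, -0.3, -0.2]
position: [0.5159, -0.0628, 0.0163]
ft_force: [-0.6, -1.6, -1.7]
t 10.72 TCP feeder mm [-151.6   -1.9   16.3] tool-y ang rel feeder x -89.98 F feeder [-1.7  0.4 -1.7] w 0.0513
```

```bash
for i in 1; do
python3 -m handwheel '[[[0.0015,0,0,0],[0.0015,0,0,0]]]' | grep -E "force"
python3 -m handwheel '[[[0.001,0,0,0],[0.001,0,0,0]]]' | grep -E "force"
python3 -m handwheel '[[[0.001,0,0,0],[0.001,0,0,0]]]' | grep -E "force"
done
python3 -c "from h import *;st()"
```

```text
ft_force: [-0.8, -1.0, -0.7]
ft_force: [-0.1, -1.2, -1.0]
ft_force: [-4.4, -17.1, -2.1]
t 11.22 TCP feeder mm [-146.2   -2.2   16.5] tool-y ang rel feeder x -89.89 F feeder [-17.5   1.7  -2.1] w 0.0514
```

Stiff contact at 17 N: it is against the stop. Back off, lift, close the fingers and go beyond the stud.

```bash
python3 -m handwheel '[[[-0.005,0,0,0],[-0.03,0,0,0],[0,0,-0.04,0],[0,0,-0.04,0],[0,0.035,-0.01,0]]]' 0 | grep -E "pos|force"
python3 -m handwheel '[[[0,0.037,0,0],[0,0.037,0,0],[0,0.037,0,0],[0.015,0.037,0,0],[0,0,0,0]]]' | grep -E "pos|force"
python3 - <<'E'
from h import *
st()
for n,(a,b,c,e) in {"top":(140,245,140,300),"side":(210,300,200,320)}.items():
    im,d=env.get_image(n);np.savez(n+"6.npz",im=im,d=d)
    r=cv2.resize(im[a:b,c:e,::-1],None,fx=5,fy=5,interpolation=cv2.INTER_CUBIC);cv2.imwrite(f"pics/{n}6.png",r)
E
```

```text
position: [0.5443, -0.0958, 0.112]
ft_force: [2.8, -0.8, 0.9]
position: [0.6997, -0.1031, 0.1053]
ft_force: [0.4, -0.4, 0.0]
t 12.05 TCP feeder mm [-163.  -189.6  105.3] tool-y ang rel feeder x -89.92 F feeder [-0.3 -0.5  0. ] w 0.0
```

View pics/top6.png

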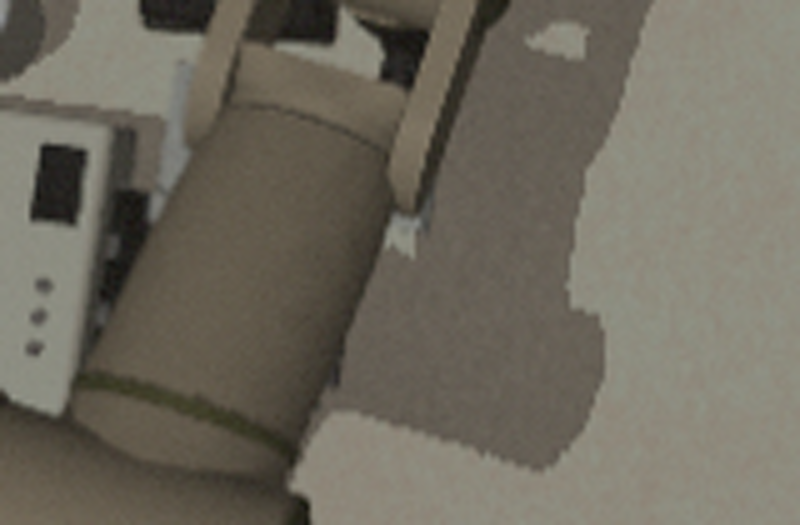

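The arm hides the stud here. The wedge's outer end in the first picture and the stop contact both put the feeder x about 4 mm further on, so the stud is near x = -147 in my frame. I descend outside it and check from the side.

```bash
python3 -m handwheel '[[[0.016,0,0,0],[0,0,0.03,0],[0,0,0.03,0],[0,0,0.009,0],[0,0,0,0]]]' | grep -E "pos|force"
python3 - <<'E'
from h import *
st()
im,d=env.get_image("side");cv2.imwrite("pics/s7.png",cv2.resize(im[190:310,190:340,::-1],None,fx=5,fy=5,interpolation=cv2.INTER_CUBIC))
E
```

```text
position: [0.6952, -0.0874, 0.0352]
ft_force: [-0.4, 0.1, -0.9]
t 12.57 TCP feeder mm [-148.1 -182.8   35.2] tool-y ang rel feeder x -89.98 F feeder [ 0.   0.4 -0.9] w -0.0002
```

View pics/s7.png

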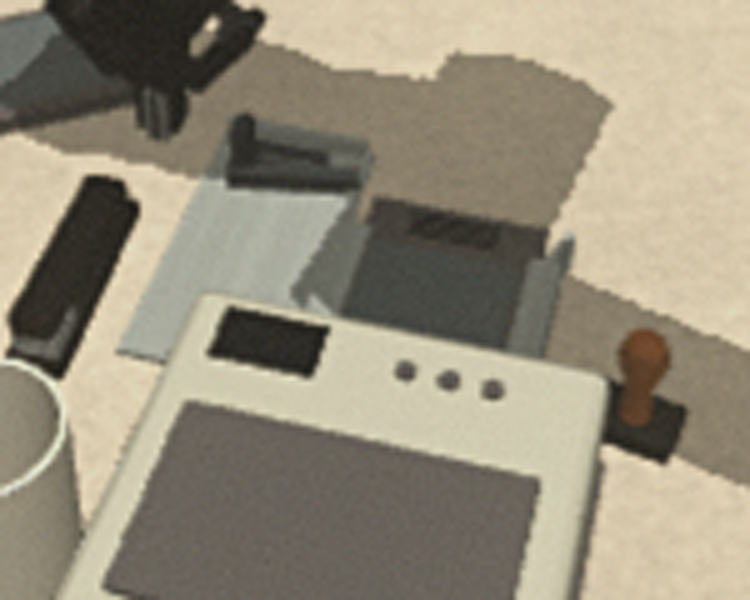

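The cassette sits square in the bay (ribs at (455,230)). The finger tip at (160,130) lines up with the stud at (242,122) along feeder y. Pushing the wedge.

```bash
python3 -m handwheel '[[[0,-0.008,0,0],[0,-0.008,0,0],[0,-0.005,0,0],[0,-0.005,0,0],[0,-0.005,0,0]]]' | grep -E "pos|force"
python3 -m handwheel '[[[0,-0.006,0,0],[0,-0.006,0,0],[0,-0.006,0,0],[0,-0.006,0,0]]]' | grep -E "pos|force"
python3 -m handwheel '[[[0,-0.004,0,0],[0,-0.003,0,0],[0,-0.003,0,0],[0,0,0,0]]]' | grep -E "pos|force"
python3 -c "from h import *;st()"
```

```text
position: [0.6666, -0.0836, 0.0387]
ft_force: [0.2, 0.4, 0.3]
position: [0.6429, -0.08, 0.038]
ft_force: [3.7, -0.0, 3.1]
position: [0.6323, -0.0782, 0.0372]
ft_force: [0.9, 0.1, 1.0]
t 13.7 TCP feeder mm [-148.7 -119.3   37.2] tool-y ang rel feeder x -89.98 F feeder [ 0.3 -0.8  1. ] w 0.0
```

```bash
python3 -m handwheel '[[[0,-0.004,0,0],[0,-0.003,0,0],[0,-0.002,0,0]]]' | grep -E "pos|force"
python3 -m handwheel '[[[0,-0.002,0,0],[0,-0.001,0,0]]]' | grep -E "pos|force"
python3 -m handwheel '[[[0,-0.001,0,0],[0,-0.001,0,0]]]' | grep -E "pos|force"
python3 -m handwheel '[[[0,-0.001,0,0],[0,-0.001,0,0]]]' | grep -E "pos|force"
python3 -c "from h import *;st()"
```

```text
position: [0.6237, -0.0769, 0.0372]
ft_force: [3.3, -0.6, 1.6]
position: [0.6208, -0.0764, 0.0372]
ft_force: [3.7, -1.4, 0.5]
position: [0.6196, -0.0763, 0.0373]
ft_force: [8.2, -1.1, -2.4]
position: [0.6188, -0.0763, 0.0375]
ft_force: [13.2, -2.8, -5.2]
t 14.45 TCP feeder mm [-149.  -105.6   37.5] tool-y ang rel feeder x -90.0 F feeder [ -0.7 -13.5  -5.2] w 0.0001
```

```bash
python3 -m handwheel '[[[0,-0.001,0,0],[0,0,0,0],[0,0,0,0],[0,0,0,0]]]' | grep -E "pos|force"
python3 -c "from h import *;st()"
python3 -m handwheel '[[[0,0.005,0,0],[0,0.015,0,0],[0,0.02,0,0],[0,0.02,-0.03,0],[0,0,-0.04,0]]]' | grep -E "pos|force"
python3 -m handwheel '[[[0,0.02,-0.04,0],[-0.04,0,-0.03,0],[-0.04,0,0,0],[-0.04,0,0,0],[-0.04,0,0,0]]]' | grep -E "pos|force"
python3 -m handwheel '[[[-0.04,0,0,0],[-0.03,0,0,0],[0,0,0,0],[0,0,0,0]]]' | grep -E "pos|force"
python3 - <<'E'
from h import *
st()
im,d=env.get_image("side");cv2.imwrite("pics/s8.png",cv2.resize(im[190:310,190:340,::-1],None,fx=5,fy=5,interpolation=cv2.INTER_CUBIC))
im,d=env.get_image("top");cv2.imwrite("pics/t8.png",cv2.resize(im[140:245,140:270,::-1],None,fx=5,fy=5,interpolation=cv2.INTER_CUBIC))
E
```

```text
position: [0.6185, -0.0763, 0.0375]
ft_force: [13.8, -1.9, -4.5]
t 14.78 TCP feeder mm [-149.  -105.3   37.5] tool-y ang rel feeder x -90.0 F feeder [  0.2 -13.9  -4.5] w -0.0005
position: [0.6754, -0.0848, 0.104]
ft_force: [0.2, 0.3, 1.0]
position: [0.6691, -0.2402, 0.1694]
ft_force: [-0.0, -0.2, -0.8]
position: [0.6582, -0.3096, 0.1684]
ft_force: [-0.1, 1.0, -0.5]
t 15.95 TCP feeder mm [-373.4 -180.6  168.4] tool-y ang rel feeder x -90.13 F feeder [ 1.   0.3 -0.5] w 0.0
```

View pics/t8.png

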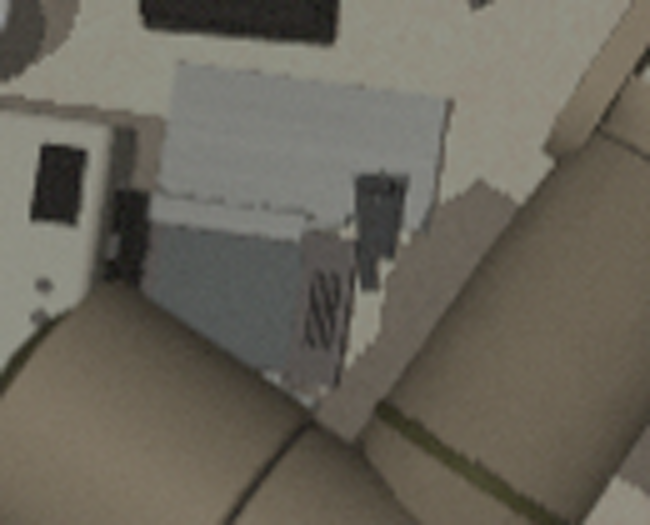

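The wedge (outer end at crop (380,178), tip at (370,290)) stands against the cassette's tail edge (353,250)–(338,385). The nose meets the dark stop at (145,270). A quick number check, then I hand in.

```bash
python3 - <<'E'
from h import *
T=lambda p:np.array(p)/5+[140,140]-.4
print("wedge outer end/tip",(w2f(ray("top",T([(357,176),(405,180),(370,290)]),.012))*1000).round(1))
a=(w2f(ray("top",T([(353,250),(338,385),(147,275)]),.014))*1000).round(1);print("tail pts, nose",a,"tail ang deg",np.degrees(np.arctan2(a[1,0]-a[0,0],a[1,1]-a[0,1])).round(2))
env.close_job();st()
E
```

```text
wedge outer end/tip [[-129.1  -92.6   12. ]
 [-161.1  -94.5   12. ]
 [-149.1  -18.9   12. ]]
tail pts, nose [[-134.2  -43.4   14. ]
 [-137.7   46.2   14. ]
 [  -1.    -7.3   14. ]] tail ang deg -2.24
the job is handed in; nothing more can be done
the job is handed in; nothing more can be done
```

The cassette is in the bay and locked by the wedge, and I handed the job in at about 16 s. The interface gives no verdict, so the result is not confirmed.

I squared the cassette by pushing its long side, slid it in by the tail with two fingers, then pushed the wedge's stud in.

**What agreed in the last checks**
- The cassette stopped hard against the stop at 17.5 N. Before that it slid at 1–3 N.
- The wedge jammed at about 14 N, and pushing 1 mm further did not move it.
- The last picture puts the wedge at about 0.049–0.050 m of travel, against the tail, with the tail about where it should be when home.
- The gripper was well clear of everything at hand-in. I saw no shift of the stamp, stapler or mug, though I did not measure them.

**What disagreed or was rough**
- My feeder origin in x is uncertain by about 4 mm. The stop contact and the wedge suggested one direction, the flare tips the other.
- A tail angle from hand-picked pixels came out at 2.2° (0.039 rad), right at the 0.04 rad limit. A pixel is about 3 mm here, so this is about as large as the picking error. The side view before the wedge was pushed in looked square, but I took no finer measurement.

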